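# Load the second bottle on a two-post carrier and hold the carrier level

## Task

Two matching bottles are to be carried together on the bottle carrier, the low aluminium stand with two round posts and a black T-handle in the middle. From the three bottles standing on the worktop take the one of the same size as the bottle already on the carrier (the middle-sized one), stand it upright and centred on the empty post and let go of it. Then take the carrier by its handle, lift it to about 10 cm above the worktop and finish while still holding it there in the gripper, steady and level, with both bottles standing on their posts; keep the carrier level all the way and do not disturb the other two bottles.

Things in the scene. Friction and masses are not known exactly. Their poses are not given: they have to be found in the camera images.
- carrier: Loose two-post bottle carrier, about 0.35 kg: an aluminium plate 64 x 230 mm, 8 mm high over its rubber feet, with a round post near each end and a T-handle in the middle. Origin: centre of the underside of the feet (z = 0 when it stands on the worktop). x: across the plate; y: along the plate, from the empty post towards the loaded post; z: up. It may stand at any yaw.
- handle (a point): Centre of the black grip bar of the T-handle, 105 mm above the carrier's underside, midway between the posts. The bar is 60 mm long along the carrier's y, 14 mm thick along its x (pinch it across this), 20 mm high, its top at 115 mm; below it a round rod of 12 mm diameter runs down to the plate.
- empty_post (a point): Centre of the flat top of the empty post, 40 mm above the carrier's underside, at carrier y = -90 mm. The top is a plain rubber disc of 30 mm diameter without a rim, narrower than the bottle. Axes as the carrier.
- loaded_post (a point): Centre of the flat top of the other post, same shape and height, at carrier y = +90 mm; a bottle stands on it at the start. Axes as the carrier.
- bottle: The loose bottle to load: white plastic, with a screw cap, 38 mm diameter, 75 mm high, about 0.09 kg, the same as the one on the carrier; straight round wall up to about 50 mm. It stands on the worktop. Origin: centre of its underside, z up.
- seated_bottle: The bottle already standing loose on the loaded post: the same kind, 38 mm diameter, 75 mm high, about 0.09 kg. Origin: centre of its underside, z up.
- big_bottle: Bystander: a brown bottle, 48 mm diameter, 90 mm high, standing on the worktop. Origin: centre of its underside.
- small_bottle: Bystander: a white bottle, 32 mm diameter, 60 mm high, standing on the worktop. Origin: centre of its underside.
Not all that is in view belongs to the job. Leave any red or yellow look-alike of the seated_bottle alone.

How it is judged:
By the outcome, as a careful person would: the job done as asked, in the order asked, and still so for the second after the job is handed in, while the arm keeps its last pose, push and grip.
It also fails if it takes over 48 s, if anything falls off the work surface, if the arm or the gripper's body presses on something with over 40 N, if the wrist force passes 120 N, or if a joint passes its speed limit or range.

## Robot

A 6-joint arm with a two-finger parallel gripper is mounted at the origin on a cart in front of the work surface, level with it; the furniture and walls round the work are solid. World frame = base frame: x ahead of the robot, y to its left, z up, the work surface at z = 0. Lengths are in m, angles in rad, forces in N, time in s.
With the tool pointing down it reaches from about 0.35 to 0.775 m from the base axis. Payload 5.5 kg.
Tool frame: the origin (TCP) lies at the very end of the fingers, on their centre line; the grasp point (between the pads) lies 19 mm behind it (grip_point_offset is the distance from the TCP to the grasp point, in m); z points along the fingers, y is the direction in which the jaws open and shut (so a half turn about z gives the same grasp; the last joint's range is limited). The gripper opens to 85 mm and grips with 20 to 120 N. Pads are 22 mm wide; open, the fingers measure 114 mm over their backs; the gripper's body (76 mm by 85 mm) begins 54 mm behind the grasp point. The pads swing forward as they close: fully open they stand 13 mm farther back than shut.
Start: joints at [1.111, 0.313, 0.046, 1.304, 0, 1.431], TCP at [0.181, 0.546, 0.231] pointing down, gripper open.
Joint ranges: [-2.76, 2.76], [-0.86, 1.69], [-1.03, 1.26], [-2.2, 2.34], [-1.47, 1.5], [-3.14, 3.14]. Speed limits (rad/s): [2.57, 2.57, 3.14, 3.14, 3.14, 3.14].

## Interface

Orientations are given as a unit quaternion [w, x, y, z].
In Python, from workcell import * gives the robot as it stands.
- The arm moves only by the shell command python3 -m crank 'ROWS' [OPENING] [FORCE]. ROWS is a JSON object of lists of equal length, an entry for each row: "travel": the shift along the tool's x, y, z in units of 40 mm (1.0 is 40 mm), a list of three; "turn": the turn about the tool's z in rad. In form: {"travel": [[x, y, z], ...], "turn": [turn, ...]}. A call has 1 to 5 rows; each row is the pose to reach, as a shift and turn from the pose commanded when the call began, along the tool's axes at that moment; what a row does not reach only later rows make up. A row lasts 1/12 s, in which the tool goes at most 41.7 mm and 7.16 degrees, less where a joint would pass 70% of its speed; a pose out of reach is approached as far as the arm can. A call with a gripper value outside its range is refused whole. OPENING is the finger opening in mm, from 0 to 85.4, set as the call begins (- or left out, the last holds). The fingers move at their own pace and stop on an object; FORCE is the grip in N (left out, the last holds). Time passes only in rows, so rows that repeat a pose let the fingers close. It gives the time, the measured TCP pose, the force and the opening at its end, in the units of the state.
- get_state(): the state, without advancing time (a new reading comes with each control period).
- read_camera(name): name is "scene" or "top"; returns a dict with "image" (480x640x3 uint8, red, green, blue), "K" (3x3 intrinsics, pixels), "R" (3x3) and "t" (3): a world point X has camera coordinates R X + t. Camera axes: x right, y down, z forward; pixel columns grow to the right and rows downward; lengths in m; the calibration is good to about 2 mm. A picture is of the moment at which its call begins. There is no depth.
- hand_in(): hands the job in, once; it reports no verdict.
The state is a dict: "clock": time; "joint_pos": joint angles; "qvel": joint speeds; "tau": joint torques, N m; "tcp_pos": TCP position; "orientation": TCP orientation; "wrist_force": force on the tool from outside, world axes, zero at the start; "ft_torque": the same for the moment, N m; "finger_gap": finger opening in m.
Only numpy, scipy, OpenCV 4.12 (cv2) and the standard library are available. Lean on these libraries where they do the work, as an engineer would, in place of code of your own. Each camera call takes 0.05 s, during which the arm holds its last target. There are 200 camera calls.

## Working session

There is one attempt and no reset: what is moved stays moved. The work goes in short steps, Python scripts to look and compute and a shell command to move; the robot and the scene stay as the last step left them, time stands still between calls to the robot, and variables do not carry over. Pictures are saved under pics/ and viewed, about 8 in all and at most 12, crops included, and the job is handed in when it is done.

```bash
mkdir -p pics; python3 - <<'E'
from workcell import *
import cv2
s=get_state();print(s)
for n in("scene","top"):
    c=read_camera(n);cv2.imwrite(f"pics/{n}0.png",c["image"][:,:,::-1]);print(n,c["K"],c["R"],c["t"])
E
```

```text
{'clock': 0.0, 'joint_pos': array([1.11139311e+00, 3.13996097e-01, 4.49717446e-02, 1.30362423e+00,
       2.42778554e-05, 1.43120524e+00]), 'qvel': array([ 0.00034721,  0.00024753, -0.00019522, -0.00111129, -0.00035663,
       -0.00072757]), 'tau': array([-9.04321460e-04, -4.80621743e+01,  2.98536658e+01,  1.93424028e-02,
       -3.51179724e-04,  5.36568976e-06]), 'tcp_pos': array([0.18053583, 0.54537083, 0.23040838]), 'orientation': array([-2.84843017e-04,  1.59225415e-01,  9.87241819e-01, -8.81319467e-04]), 'wrist_force': array([-0.1327043 ,  0.07023481, -0.0267866 ]), 'ft_torque': array([0.0428326 , 0.02892219, 0.00441272]), 'finger_gap': 0.08522339967498756}
scene [[612.16347282   0.         327.1160404 ]
 [  0.         612.16347282 252.16742302]
 [  0.           0.           1.        ]] [[ 0.72753182 -0.68572779 -0.02179079]
 [-0.31511087 -0.30577044 -0.89844843]
 [ 0.60942808  0.66051634 -0.43853801]] [-0.36709744  0.25964461  0.85553328]
top [[468.57798828   0.         316.69829253]
 [  0.         468.57798828 243.71740367]
 [  0.           0.           1.        ]] [[-0.00639428 -0.99961909  0.02684766]
 [-0.99221514  0.00300313 -0.12449938]
 [ 0.12437132 -0.02743474 -0.9918564 ]] [0.02334014 0.52729208 0.86958386]
```

View pics/scene0.png

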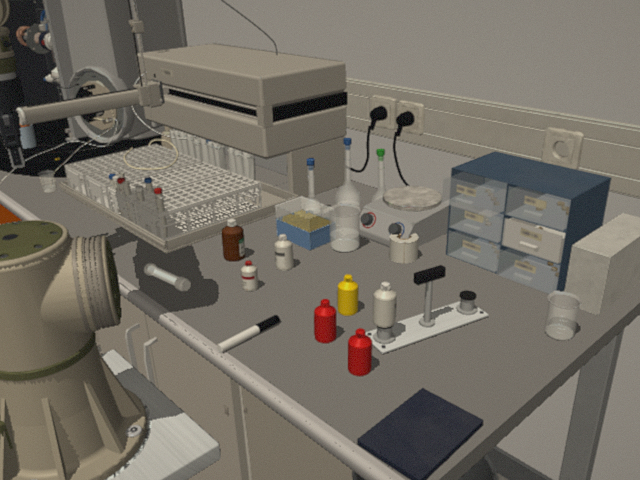

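View pics/top0.png

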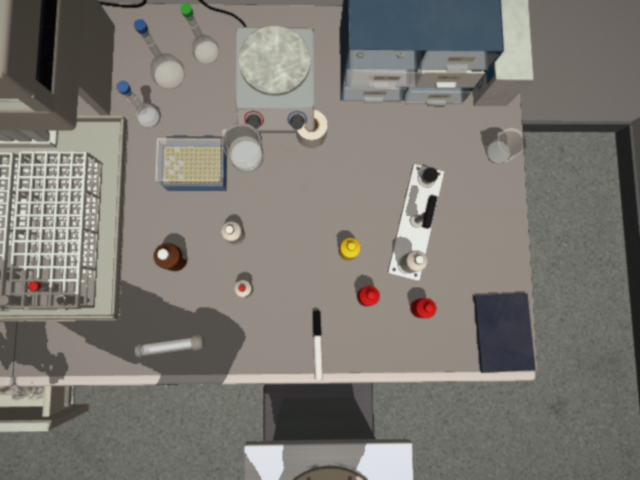

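The loose middle bottle is at about (232,231) in top and (285,252) in scene. The carrier runs from (429,176), the empty post, to (416,262), the loaded post, in top. I'll zoom in to get exact pixels.

```bash
python3 - <<'E'
import cv2,numpy as np
t=cv2.imread("pics/top0.png");s=cv2.imread("pics/scene0.png")
def crop(im,x,y,w,h,k):
    c=cv2.resize(im[y:y+h,x:x+w],None,fx=k,fy=k,interpolation=cv2.INTER_CUBIC)
    for i in range(0,w,10):
        cv2.line(c,(i*k,0),(i*k,4 if (x+i)%50 else 14),(0,0,255),1)
        if (x+i)%20==0: cv2.putText(c,str(x+i),(i*k,22),0,.33,(0,0,255),1)
    for i in range(0,h,10):
        cv2.line(c,(0,i*k),(6,i*k),(0,0,255),1)
        if (y+i)%20==0: cv2.putText(c,str(y+i),(8,i*k+4),0,.33,(0,0,255),1)
    return c
o=np.zeros((600,800,3),np.uint8)
def put(c,x,y): o[y:y+c.shape[0],x:x+c.shape[1]]=c
put(crop(t,370,150,90,140,4),0,0)       #360x560
put(crop(s,360,250,140,110,3),370,0)    #420x330
put(crop(t,210,210,50,40,5),370,340)     #250x200
put(crop(s,265,230,40,45,4),630,340)
cv2.imwrite("pics/crop1.png",o)
E
```

```text
(no output)
```

View pics/crop1.png

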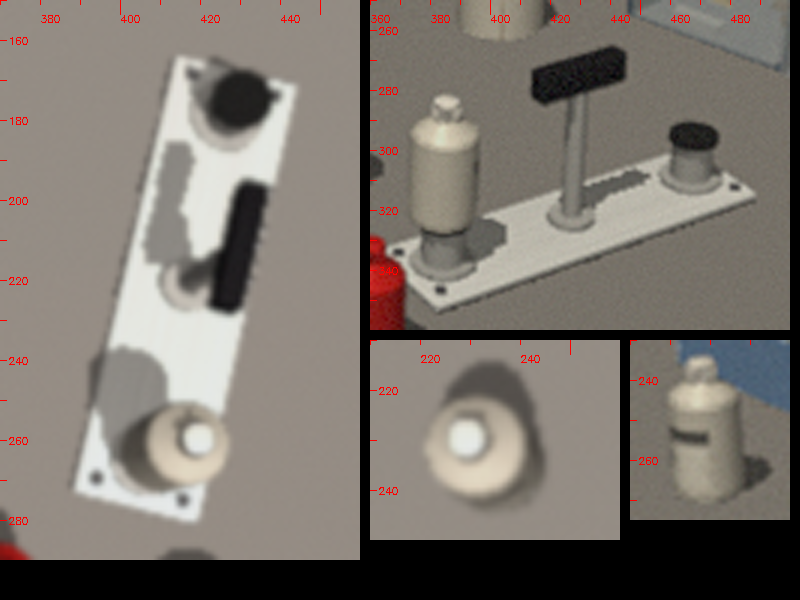

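```bash
cat > h.py <<'E'
import numpy as np
from scipy.optimize import least_squares
C={"scene":(612.163,327.116,252.167,np.array([[0.72753182,-0.68572779,-0.02179079],[-0.31511087,-0.30577044,-0.89844843],[0.60942808,0.66051634,-0.43853801]]),np.array([-0.36709744,0.25964461,0.85553328])),
"top":(468.578,316.698,243.717,np.array([[-0.00639428,-0.99961909,0.02684766],[-0.99221514,0.00300313,-0.12449938],[0.12437132,-0.02743474,-0.9918564]]),np.array([0.02334014,0.52729208,0.86958386]))}
def ray(n,u,v,z):
    f,cx,cy,R,t=C[n];d=R.T@np.array([(u-cx)/f,(v-cy)/f,1]);o=-R.T@t
    return o+d*(z-o[2])/d[2]
def proj(n,X):
    f,cx,cy,R,t=C[n];p=R@X+t;return np.array([f*p[0]/p[2]+cx,f*p[1]/p[2]+cy])
def tri(a,b):
    r=least_squares(lambda X:np.r_[proj("scene",X)-a,proj("top",X)-b],[.4,0,.05]);return r.x,r.fun
E
python3 - <<'E'
from h import *
np.set_printoptions(precision=4,suppress=True)
P=[ray("top",*p,.008) for p in[(413.7,164.2),(444.2,171.5),(419.2,280.2),(388.5,272.5)]]
S=[ray("scene",*p,.008) for p in[(464.3,301.7),(488.3,314.3),(382.3,353.3)]]
print("top corners",*P);print("scene",*S)
c=sum(P)/4;d=(P[2]+P[3]-P[0]-P[1])/2;print("centre",c,"dir",d/np.linalg.norm(d),np.linalg.norm(d),np.degrees(np.arctan2(d[1],d[0])))
e=d/np.linalg.norm(d);print("post from plate",c-.09*e)
print("empty",ray("top",430.5,175.2,.04),ray("scene",468,294.3,.04),tri((468,294.3),(430.5,175.2)))
print("handle",ray("top",430,211.5,.112),ray("scene",429.7,275,.105),tri((429.7,275),(430,211.5)))
print("cap",ray("top",229.2,229.8,.075),ray("scene",283.3,235.5,.075),tri((283.3,235.5),(229.2,229.8)))
print("body",ray("top",231.2,231.4,.045))
print("seated",ray("top",419.5,259.5,.115),ray("scene",386,282.5,.115))
for n,p in dict(brown=(167,255),small=(242,289),yellow=(350,248),red1=(369,296),red2=(425,308)).items(): print(n,ray("top",*p,.07))
E
```

```text
top corners [ 0.6928 -0.1782  0.008 ] [ 0.6777 -0.2401  0.008 ] [ 0.4574 -0.1815  0.008 ] [ 0.4729 -0.1211  0.008 ]
scene [ 0.685 -0.184  0.008] [ 0.6784 -0.2407  0.008 ] [ 0.4542 -0.186   0.008 ]
centre [ 0.5752 -0.1802  0.008 ] dir [-0.9672  0.2542  0.    ] 0.22757512499266258 165.27498986415048
post from plate [ 0.6622 -0.2031  0.008 ]
empty [ 0.661  -0.2028  0.04  ] [ 0.665  -0.2033  0.04  ] (array([ 0.662 , -0.2037,  0.0408]), array([-0.7311,  0.27  ,  0.5643, -0.6065]))
handle [ 0.5747 -0.1793  0.112 ] [ 0.577 -0.181  0.105] (array([ 0.5762, -0.1813,  0.1053]), array([-0.1464,  0.0469,  0.1074, -0.1194]))
cap [0.5483 0.1822 0.075 ] [0.5484 0.1771 0.075 ] (array([0.5497, 0.1817, 0.0729]), array([-0.8739,  0.0789,  0.4664, -0.6133]))
body [0.5499 0.1832 0.045 ]
seated [ 0.4887 -0.1568  0.115 ] [ 0.4917 -0.1577  0.115 ]
brown [0.5028 0.2951 0.07  ]
small [0.4403 0.1581 0.07  ]
yellow [ 0.5146 -0.0396  0.07  ]
red1 [ 0.4263 -0.073   0.07  ]
red2 [ 0.4039 -0.1751  0.07  ]
```

```bash
cat >> h.py <<'E'
from scipy.spatial.transform import Rotation as Ro
def units(p,q,target):
    return Ro.from_quat(np.r_[q[1:],q[0]]).inv().apply(np.array(target)-p)/.04
E
python3 - <<'E'
from h import *
from workcell import get_state
s=get_state();p,q=s["tcp_pos"],s["orientation"]
print(units(p,q,[.34,.31,.23]),units(p,q,[.549,.182,.23]))
E
```

```text
[-5.63372182 -4.33464167  0.01839857] [-11.5997999   -5.72982498   0.01933824]
```

```bash
python3 -m crank '{"travel":[[-0.4,-0.3,0],[-1.1,-0.85,0],[-1.9,-1.45,0],[-2.7,-2.05,0],[-3.5,-2.65,0]],"turn":[-0.03,-0.064,-0.064,-0.064,-0.064]}' 85 30
python3 - <<'E'
from h import *
from workcell import get_state
s=get_state();p,q=s["tcp_pos"],s["orientation"]
x=Ro.from_quat(np.r_[q[1:],q[0]]).as_matrix();print(np.degrees(np.arctan2(x[1,1],x[0,1])))
print(units(p,q,[.34,.31,.23]),units(p,q,[.549,.182,.23]))
E
```

```text
clock: 0.52
tcp_pos: [0.2806, 0.3997, 0.2308]
orientation: [-0.0, 0.127, 0.992, -0.0]
wrist_force: [1.1, 0.8, 0.9]
finger_gap: 0.0848
75.41295205914906
[-2.0023471  -1.79568684  0.0208843 ] [-7.8648471  -3.5766187   0.02021256]
```

```bash
python3 -m crank '{"travel":[[-0.7,-0.65,0],[-1.4,-1.25,0],[-2.2,-1.8,0],[-3.15,-2.1,0],[-4.1,-2.4,0]],"turn":[0,0,0,0,0]}'
python3 -m crank '{"travel":[[-0.9,-0.3,0],[-1.8,-0.6,0],[-2.7,-0.85,0],[-3.4,-1.05,0],[-3.4,-1.05,0]],"turn":[0,0,0,0,0]}'
python3 - <<'E'
from h import *
import cv2
from workcell import *
s=get_state();p,q=s["tcp_pos"],s["orientation"]
print(p,units(p,q,[.549,.182,.012]))
a=read_camera("scene")["image"][:,:,::-1];b=read_camera("top")["image"][:,:,::-1]
o=np.hstack([cv2.resize(a[130:330,200:400],None,fx=2,fy=2),cv2.resize(b[130:330,130:330],None,fx=2,fy=2)])
cv2.imwrite("pics/c2.png",o)
E
```

```text
clock: 0.93
tcp_pos: [0.4153, 0.2651, 0.2314]
orientation: [-0.0, 0.128, 0.992, 0.0]
wrist_force: [1.1, 0.3, 0.2]
finger_gap: 0.0851
clock: 1.35
tcp_pos: [0.5401, 0.1886, 0.23]
orientation: [0.001, 0.13, 0.992, -0.0]
wrist_force: [1.0, 0.7, 0.6]
finger_gap: 0.0848
[0.54008381 0.18862838 0.23000833] [-0.25017302 -0.09922334  5.45064067]
```

View pics/c2.png

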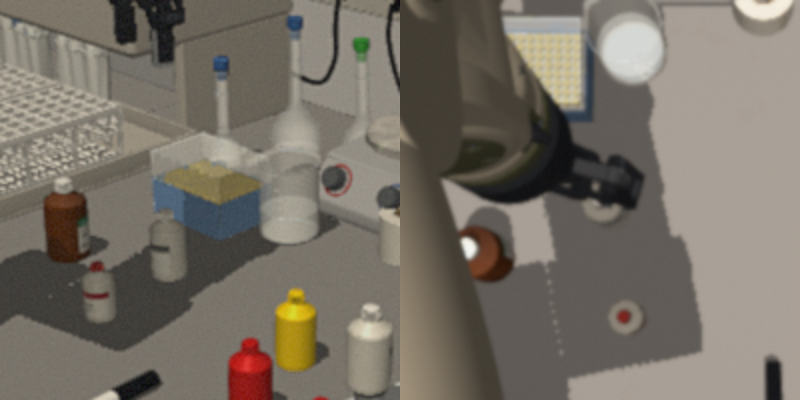

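The gripper hangs above the loose bottle, which stands at about (168,250) in the left panel. The neighbours are clear, so I can descend.

```bash
python3 -m crank '{"travel":[[-0.25,-0.1,0.4],[-0.25,-0.1,1.2],[-0.25,-0.1,2.0],[-0.25,-0.1,2.6],[-0.25,-0.1,2.6]],"turn":[0,0,0,0,0]}'
python3 - <<'E'
from h import *
import cv2
from workcell import *
s=get_state();p,q=s["tcp_pos"],s["orientation"]
print(p,units(p,q,[.549,.182,.012]))
a=read_camera("scene")["image"][:,:,::-1];b=read_camera("top")["image"][:,:,::-1]
o=np.hstack([cv2.resize(a[170:290,230:350],None,fx=3,fy=3),cv2.resize(b[170:290,170:290],None,fx=3,fy=3)])
cv2.imwrite("pics/c3.png",o)
E
```

```text
clock: 1.87
tcp_pos: [0.5391, 0.1857, 0.1221]
orientation: [-0.005, 0.127, 0.992, -0.001]
wrist_force: [-1.2, 0.0, -0.5]
finger_gap: 0.0848
[0.5390549  0.18568426 0.12208619] [-0.28949589 -0.01542468  2.74965611]
```

View pics/c3.png

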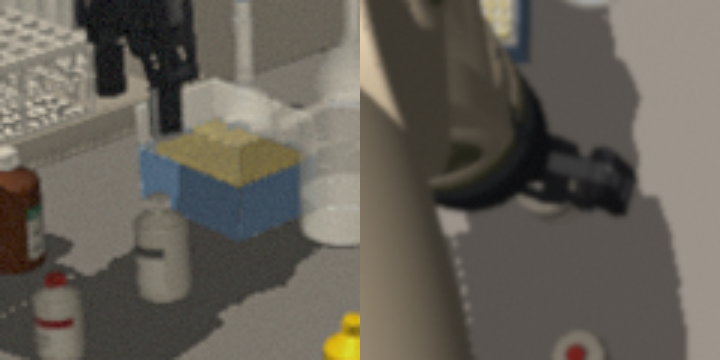

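```bash
python3 -m crank '{"travel":[[0,0,0],[0,0,0],[0,0,0]],"turn":[0,0,0]}'
python3 - <<'E'
from h import *
from workcell import *
s=get_state();p,q=s["tcp_pos"],s["orientation"]
print(p,units(p,q,[.549,.182,.012]))
E
```

```text
clock: 2.22
tcp_pos: [0.5455, 0.1859, 0.1294]
orientation: [0.002, 0.127, 0.992, 0.001]
wrist_force: [-0.9, 0.1, -0.0]
finger_gap: 0.0851
[0.54549863 0.1859286  0.12940864] [-0.10015269 -0.07779314  2.93542497]
```

```bash
python3 -m crank '{"travel":[[-0.1,-0.08,0.1],[-0.1,-0.08,0.7],[-0.1,-0.08,1.4],[-0.1,-0.08,2.1],[-0.1,-0.08,2.6]],"turn":[0,0,0,0,0]}'
python3 -m crank '{"travel":[[0,0,0.1],[0,0,0.2],[0,0,0.3],[0,0,0.3],[0,0,0.3]],"turn":[0,0,0,0,0]}'
python3 - <<'E'
from h import *
import cv2
from workcell import *
s=get_state();p,q=s["tcp_pos"],s["orientation"]
print(p,units(p,q,[.549,.182,.012]))
a=read_camera("scene")["image"][:,:,::-1];b=read_camera("top")["image"][:,:,::-1]
o=np.hstack([cv2.resize(a[190:290,240:340],None,fx=4,fy=4),cv2.resize(b[170:270,190:290],None,fx=4,fy=4)])
cv2.imwrite("pics/c4.png",o)
E
```

```text
clock: 2.63
tcp_pos: [0.5471, 0.1808, 0.0216]
orientation: [-0.0, 0.128, 0.992, -0.0]
wrist_force: [0.3, -0.0, 0.8]
finger_gap: 0.0851
clock: 3.05
tcp_pos: [0.5485, 0.1815, 0.0125]
orientation: [0.001, 0.128, 0.992, 0.0]
wrist_force: [0.3, 0.2, 0.2]
finger_gap: 0.0849
[0.54848636 0.18147085 0.01251958] [-0.00904989  0.01603523  0.01302285]
```

View pics/c4.png

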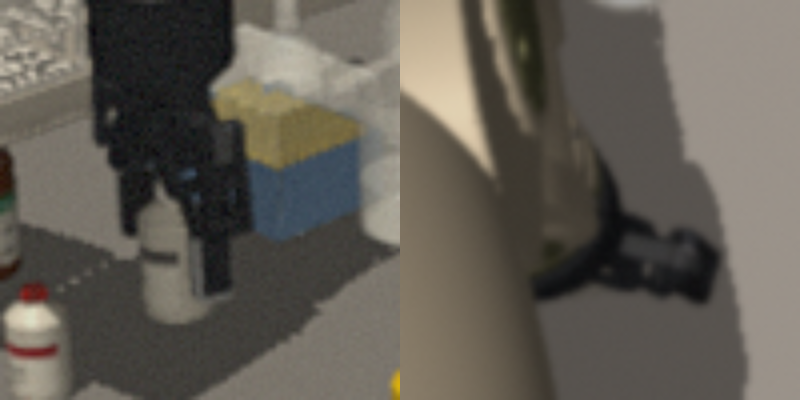

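The fingers straddle the bottle at (165,265) in the left panel. Next I close, lift a little and compare the bottle's position with the TCP.

```bash
python3 -m crank '{"travel":[[0,0,0],[0,0,0],[0,0,0],[0,0,0],[0,0,0]],"turn":[0,0,0,0,0]}' 25 35
python3 -m crank '{"travel":[[0,0,0],[0,0,0],[0,0,-0.1],[0,0,-0.4],[0,0,-0.9]],"turn":[0,0,0,0,0]}'
python3 -m crank '{"travel":[[0,0,-0.8],[0,0,-1.6],[0,0,-2.4],[0,0,-3.2],[0,0,-3.6]],"turn":[0,0,0,0,0]}'
python3 - <<'E'
from h import *
from workcell import *
s=get_state();p,q=s["tcp_pos"],s["orientation"]
print(p,units(p,q,[.57,0,.2]),units(p,q,[.662,-.2035,.2]))
E
```

```text
clock: 3.57
tcp_pos: [0.5476, 0.1815, 0.0116]
orientation: [0.0, 0.128, 0.992, 0.0]
wrist_force: [-0.6, 0.7, 2.8]
finger_gap: 0.0369
clock: 3.98
tcp_pos: [0.5451, 0.1808, 0.0454]
orientation: [-0.003, 0.128, 0.992, -0.001]
wrist_force: [-0.1, 0.5, -2.0]
finger_gap: 0.0368
clock: 4.4
tcp_pos: [0.5487, 0.1815, 0.1955]
orientation: [0.002, 0.128, 0.992, 0.001]
wrist_force: [0.8, 0.2, -0.7]
finger_gap: 0.0369
[0.54865053 0.18150694 0.19552916] [-1.66498069 -4.25475139 -0.11304069] [-5.17737101 -8.59476613 -0.10651645]
```

```bash
python3 -m crank '{"travel":[[-0.15,-0.3,0],[-0.5,-0.85,0],[-0.95,-1.6,0],[-1.4,-2.4,0],[-1.9,-3.2,0]],"turn":[0,0,0,0,0]}'
python3 -m crank '{"travel":[[-0.5,-0.8,0],[-0.95,-1.6,0],[-1.4,-2.4,0],[-1.9,-3.2,0],[-2.35,-4.0,0]],"turn":[0,0,0,0,0]}'
python3 -m crank '{"travel":[[-0.4,-0.6,0],[-0.7,-1.1,0],[-0.9,-1.35,0],[-0.9,-1.4,0],[-0.9,-1.4,0]],"turn":[0,0,0,0,0]}'
python3 -m crank '{"travel":[[0,0,0],[0,0,0],[0,0,0]],"turn":[0,0,0]}'
python3 - <<'E'
from h import *
import cv2
from workcell import *
s=get_state();p,q=s["tcp_pos"],s["orientation"]
print(p,units(p,q,[.662,-.2035,.055]))
a=read_camera("scene")["image"][:,:,::-1];b=read_camera("top")["image"][:,:,::-1]
cv2.imwrite("pics/s5.png",a);cv2.imwrite("pics/t5.png",b)
o=np.hstack([cv2.resize(a[190:360,360:520],None,fx=3,fy=3),cv2.resize(b[140:310,350:450],None,fx=3,fy=3)])
cv2.imwrite("pics/c5.png",o)
E
```

```text
clock: 4.82
tcp_pos: [0.5877, 0.0367, 0.19]
orientation: [-0.001, 0.127, 0.992, -0.0]
wrist_force: [0.7, 0.8, -1.1]
finger_gap: 0.0367
clock: 5.23
tcp_pos: [0.6384, -0.1428, 0.1895]
orientation: [-0.001, 0.128, 0.992, 0.0]
wrist_force: [0.2, -0.2, -1.5]
finger_gap: 0.0363
clock: 5.65
tcp_pos: [0.6586, -0.2048, 0.1893]
orientation: [-0.001, 0.129, 0.992, 0.0]
wrist_force: [-0.1, 0.3, -0.6]
finger_gap: 0.0365
clock: 5.9
tcp_pos: [0.6594, -0.2023, 0.1914]
orientation: [-0.0, 0.127, 0.992, 0.0]
wrist_force: [0.1, 0.3, -0.7]
finger_gap: 0.037
[ 0.65939038 -0.20233883  0.19138292] [-0.07164547 -0.01256226  3.40954481]
```

View pics/c5.png

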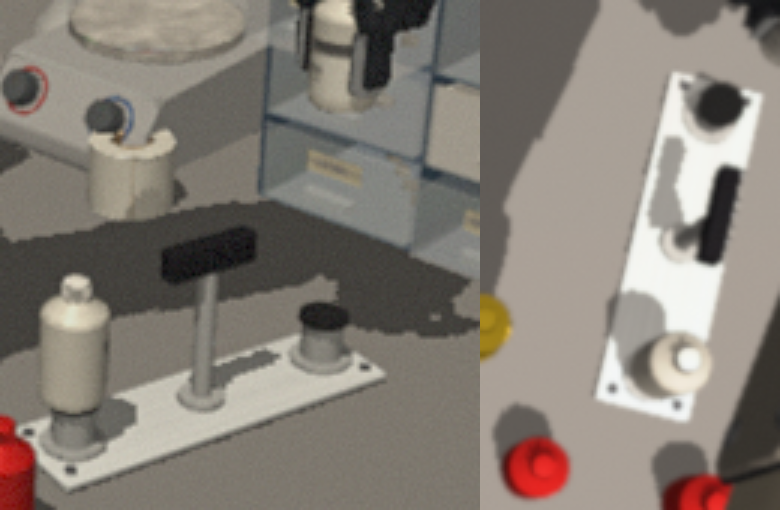

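Held bottle at about (345,60) in the left panel, upright. The empty post is below it. I'll compare the projected bottle model with the picture.

```bash
python3 - <<'E'
from h import *
import cv2
a=cv2.imread("pics/s5.png")
k=5;x0,y0,w,h=440,180,80,120
c=cv2.resize(a[y0:y0+h,x0:x0+w],None,fx=k,fy=k,interpolation=cv2.INTER_CUBIC)
def ring(img,X,r,col):
    th=np.linspace(0,2*np.pi,60)
    pts=np.array([(proj("scene",np.array(X)+[r*np.cos(t),r*np.sin(t),0])-[x0,y0])*k+k/2 for t in th])
    cv2.polylines(img,[pts.astype(int)],True,col,1)
d=c.copy()
B=[.6594,-.2023]
for z,col in((.179,(0,255,0)),(.229,(0,255,0))): ring(d,B+[z],.019,col)
for P in([.662,-.2035],):
    ring(d,P+[.04],.015,(0,0,255)); ring(d,P+[.031],.015,(0,0,255))
cv2.imwrite("pics/c6.png",np.hstack([c,d]))
E
```

```text
(no output)
```

View pics/c6.png

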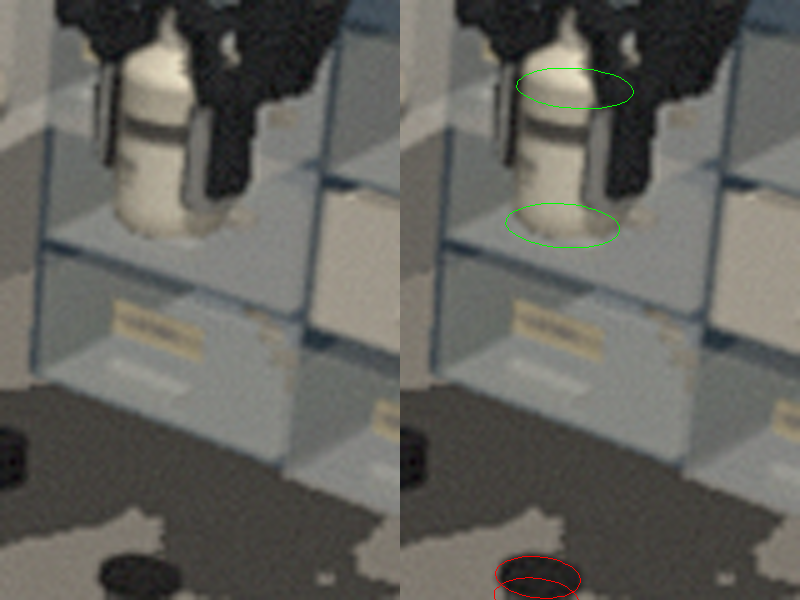

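```bash
python3 -m crank '{"travel":[[-0.05,-0.01,0.2],[-0.05,-0.01,0.8],[-0.05,-0.01,1.5],[-0.05,-0.01,2.2],[-0.05,-0.01,2.6]],"turn":[0,0,0,0,0]}'
python3 -m crank '{"travel":[[0,0,0.1],[0,0,0.2],[0,0,0.3],[0,0,0.4],[0,0,0.45]],"turn":[0,0,0,0,0]}'
python3 -m crank '{"travel":[[0,0,0.05],[0,0,0.1],[0,0,0.1],[0,0,0.1],[0,0,0.1]],"turn":[0,0,0,0,0]}'
python3 - <<'E'
from h import *
import cv2
from workcell import *
s=get_state();p,q=s["tcp_pos"],s["orientation"]
print(p,s["wrist_force"],units(p,q,[.661,-.2033,.052]))
a=read_camera("scene")["image"][:,:,::-1]
cv2.imwrite("pics/s7.png",a);
o=cv2.resize(a[230:340,420:510],None,fx=5,fy=5,interpolation=cv2.INTER_CUBIC)
cv2.imwrite("pics/c7.png",o)
E
```

```text
clock: 6.42
tcp_pos: [0.6599, -0.2034, 0.0834]
orientation: [-0.002, 0.127, 0.992, 0.001]
wrist_force: [0.1, -0.3, -1.1]
finger_gap: 0.0368
clock: 6.83
tcp_pos: [0.6623, -0.2048, 0.0701]
orientation: [0.001, 0.128, 0.992, -0.0]
wrist_force: [0.3, -0.1, -0.0]
finger_gap: 0.0369
clock: 7.25
tcp_pos: [0.6616, -0.2046, 0.0655]
orientation: [0.0, 0.128, 0.992, -0.0]
wrist_force: [-0.4, 0.2, -0.3]
finger_gap: 0.037
[ 0.66162914 -0.20455493  0.06551854] [-0.39453649  0.1835934  -0.3308377 ] [0.02327496 0.02636494 0.33795585]
```

View pics/c7.png

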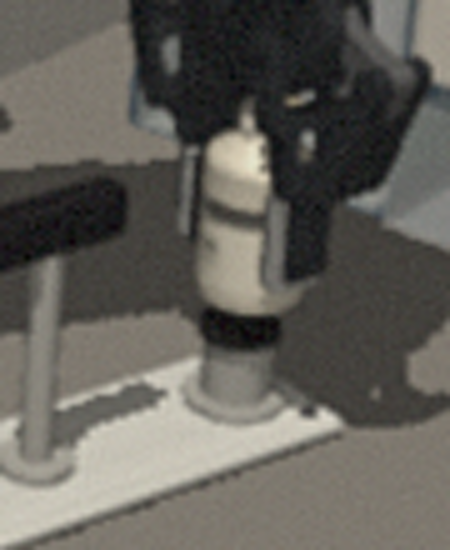

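Bottle hangs just above the disc, at (249,310) against the disc centre at (241,325), so it is about 2 mm to the right. I'll correct this and lower it.

```bash
python3 -m crank '{"travel":[[0.04,0.03,0],[0.04,0.03,0.06],[0.04,0.03,0.12],[0.04,0.03,0.18],[0.04,0.03,0.24]],"turn":[0,0,0,0,0]}'
python3 -m crank '{"travel":[[0,0,0],[0,0,0.03],[0,0,0.06],[0,0,0.06]],"turn":[0,0,0,0]}'
python3 - <<'E'
from h import *
from workcell import *
s=get_state();p,q=s["tcp_pos"],s["orientation"]
print(p,s["wrist_force"],units(p,q,[.661,-.2033,.052]))
E
```

```text
clock: 7.72
tcp_pos: [0.6602, -0.2029, 0.0553]
orientation: [-0.0, 0.128, 0.992, 0.0]
wrist_force: [0.1, -1.2, -0.5]
finger_gap: 0.0365
clock: 8.05
tcp_pos: [0.6602, -0.2029, 0.053]
orientation: [-0.0, 0.128, 0.992, 0.0]
wrist_force: [-0.3, 0.2, -0.5]
finger_gap: 0.0367
[ 0.66015444 -0.20288869  0.05297859] [-0.26730638  0.16394858 -0.46080155] [-0.02306136 -0.00460259  0.02445637]
```

```bash
python3 -m crank '{"travel":[[0,0,0.03],[0,0,0.03],[0,0,0.03]],"turn":[0,0,0]}'
python3 -m crank '{"travel":[[0,0,0.02],[0,0,0.02],[0,0,0.02]],"turn":[0,0,0]}'
```

```text
clock: 8.3
tcp_pos: [0.6602, -0.2029, 0.052]
orientation: [-0.0, 0.128, 0.992, 0.0]
wrist_force: [0.9, -0.5, -1.6]
finger_gap: 0.0368
clock: 8.55
tcp_pos: [0.6604, -0.203, 0.0516]
orientation: [0.0, 0.128, 0.992, -0.0]
wrist_force: [-0.2, 0.7, 0.7]
finger_gap: 0.0365
```

```bash
python3 -m crank '{"travel":[[0,0,0.02],[0,0,0.02],[0,0,0.02]],"turn":[0,0,0]}'
python3 - <<'E'
from workcell import *
import cv2,numpy as np
print(get_state()["wrist_force"])
a=read_camera("scene")["image"][:,:,::-1]
print(get_state()["wrist_force"])
cv2.imwrite("pics/s8.png",a)
E
python3 -m crank '{"travel":[[0,0,0],[0,0,0],[0,0,0]],"turn":[0,0,0]}'
```

```text
clock: 8.8
tcp_pos: [0.6605, -0.203, 0.0516]
orientation: [0.001, 0.128, 0.992, -0.0]
wrist_force: [-1.3, 0.7, 5.0]
finger_gap: 0.0367
[-1.32712271  0.69003679  5.00368788]
[-0.91453361  1.0254435   5.01604086]
clock: 9.1
tcp_pos: [0.6605, -0.203, 0.0516]
orientation: [0.001, 0.128, 0.992, -0.0]
wrist_force: [-1.5, 1.2, 5.3]
finger_gap: 0.0368
```

Contact at 5 N. I'll ease off and release.

```bash
python3 -m crank '{"travel":[[0,0,-0.01],[0,0,-0.01]],"turn":[0,0]}'
python3 -m crank '{"travel":[[0,0,0],[0,0,0],[0,0,0],[0,0,0],[0,0,0]],"turn":[0,0,0,0,0]}' 75
python3 -m crank '{"travel":[[0,0,-0.1],[0,0,-0.4],[0,0,-0.9],[0,0,-1.6],[0,0,-2.4]],"turn":[0,0,0,0,0]}'
python3 -m crank '{"travel":[[0,0,-0.7],[0,0,-1.2],[0,0,-1.5],[0,0,-1.5],[0,0,-1.5]],"turn":[0,0,0,0,0]}' 60
python3 - <<'E'
from h import *
import cv2
from workcell import *
s=get_state();p,q=s["tcp_pos"],s["orientation"]
print(p,units(p,q,[.5755,-.181,.2]))
a=read_camera("scene")["image"][:,:,::-1];b=read_camera("top")["image"][:,:,::-1]
cv2.imwrite("pics/s9.png",a);cv2.imwrite("pics/t9.png",b)
o=np.hstack([cv2.resize(a[230:360,360:500],None,fx=4,fy=4,interpolation=cv2.INTER_CUBIC),cv2.resize(b[150:280,385:445],None,fx=4,fy=4,interpolation=cv2.INTER_CUBIC)])
cv2.imwrite("pics/c9.png",o)
E
```

```text
clock: 9.27
tcp_pos: [0.6605, -0.203, 0.0516]
orientation: [0.0, 0.128, 0.992, -0.0]
wrist_force: [-1.6, 0.3, 4.7]
finger_gap: 0.0367
clock: 9.68
tcp_pos: [0.6601, -0.2029, 0.0505]
orientation: [-0.0, 0.128, 0.992, 0.0]
wrist_force: [-0.4, 0.4, -0.0]
finger_gap: 0.0749
clock: 10.1
tcp_pos: [0.6594, -0.2026, 0.1474]
orientation: [-0.001, 0.128, 0.992, 0.0]
wrist_force: [1.0, 0.2, 0.2]
finger_gap: 0.0746
clock: 10.52
tcp_pos: [0.6608, -0.2032, 0.2085]
orientation: [0.001, 0.128, 0.992, -0.0]
wrist_force: [0.4, -0.0, -0.7]
finger_gap: 0.06
[ 0.66083363 -0.20318058  0.20853362] [ 2.20482716 -0.00318636  0.20705185]
```

View pics/c9.png

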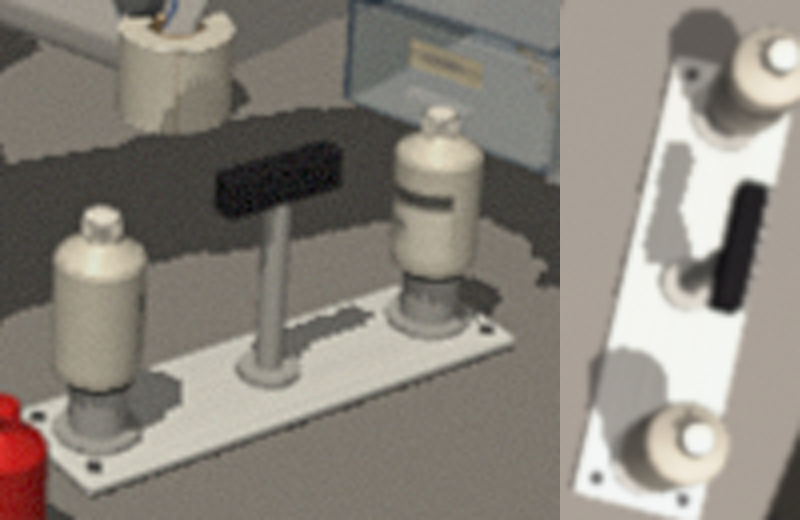

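Bottle stands upright on the post with its cap at about (470,258) in scene and (440.5,163.8) in top. Let me check the centring numerically, using the seated bottle as a reference, and compute the move to the handle.

```bash
python3 - <<'E'
from h import *
np.set_printoptions(precision=4,suppress=True)
print("model centre cap px",proj("scene",np.array([.662,-.2035,.115])),proj("top",np.array([.662,-.2035,.115])))
print(tri((470,258),(440.5,163.75))[0],"seated",tri((385.6,282.5),(419.2,259.6))[0])
P=tri((470,258),(440.5,163.75))[0];S=tri((385.6,282.5),(419.2,259.6))[0];print((P+S)/2,np.linalg.norm(P-S))
E
```

```text
model centre cap px [470.4889 257.8342] [442.0413 163.4484]
[ 0.6624 -0.2016  0.1136] seated [ 0.4895 -0.1571  0.1153]
[ 0.576  -0.1794  0.1145] 0.1784776457075526
```

```bash
python3 -m crank '{"travel":[[0.3,0,0],[0.9,0,0],[1.6,0,0],[2.1,0,0],[2.2,0,0]],"turn":[0,0,0,0,0]}'
python3 -m crank '{"travel":[[0,0,0],[0,0,0],[0,0,0]],"turn":[0,0,0]}'
python3 - <<'E'
from h import *
from workcell import *
s=get_state();p,q=s["tcp_pos"],s["orientation"]
print(p,units(p,q,[.5755,-.181,.086]))
x=Ro.from_quat(np.r_[q[1:],q[0]]).as_matrix();print(np.degrees(np.arctan2(x[1,1],x[0,1])),x[:,2])
E
```

```text
clock: 11.03
tcp_pos: [0.5713, -0.1791, 0.2055]
orientation: [-0.002, 0.128, 0.992, 0.001]
wrist_force: [-0.2, 0.7, 0.1]
finger_gap: 0.06
clock: 11.28
tcp_pos: [0.5761, -0.181, 0.2064]
orientation: [0.0, 0.128, 0.992, 0.0]
wrist_force: [0.1, -0.7, 0.4]
finger_gap: 0.06
[ 0.57605205 -0.18103856  0.20639925] [ 1.43706342e-02 -2.91511230e-03  3.00997738e+00]
75.34082996098006 [ 2.7881307e-04  4.8999695e-05 -9.9999996e-01]
```

```bash
python3 -m crank '{"travel":[[0.01,0,0.2],[0.01,0,0.8],[0.01,0,1.5],[0.01,0,2.2],[0.01,0,2.6]],"turn":[0,0,0,0,0]}'
python3 -m crank '{"travel":[[0,0,0.1],[0,0,0.25],[0,0,0.4],[0,0,0.4],[0,0,0.4]],"turn":[0,0,0,0,0]}'
python3 - <<'E'
from h import *
import cv2
from workcell import *
s=get_state();p,q=s["tcp_pos"],s["orientation"]
print(p,s["wrist_force"],units(p,q,[.5755,-.181,.086]))
a=read_camera("scene")["image"][:,:,::-1];b=read_camera("top")["image"][:,:,::-1]
o=np.hstack([cv2.resize(a[220:360,360:500],None,fx=3,fy=3,interpolation=cv2.INTER_CUBIC),cv2.resize(b[150:290,380:460],None,fx=3,fy=3,interpolation=cv2.INTER_CUBIC)])
cv2.imwrite("pics/c10.png",o)
E
```

```text
clock: 11.7
tcp_pos: [0.5737, -0.18, 0.0987]
orientation: [-0.002, 0.128, 0.992, 0.001]
wrist_force: [-0.1, 0.0, -0.4]
finger_gap: 0.0601
clock: 12.12
tcp_pos: [0.5754, -0.1808, 0.0875]
orientation: [0.001, 0.128, 0.992, -0.0]
wrist_force: [0.5, 0.4, 0.2]
finger_gap: 0.0598
[ 0.57536263 -0.18084224  0.08752441] [0.51973848 0.43448805 0.22522681] [-0.00427353 -0.0029411   0.03811587]
```

View pics/c10.png

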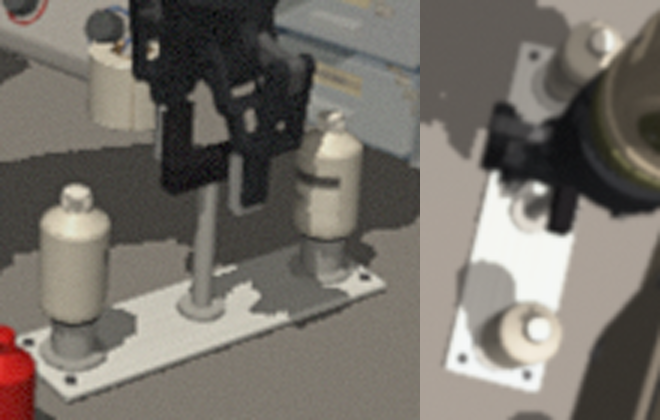

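The fingers straddle the handle bar at about (205,165) in the left panel, and both bottles stand. Now I close in stages.

```bash
python3 -m crank '{"travel":[[0,0,0.03],[0,0,0.03],[0,0,0.03],[0,0,0.03]],"turn":[0,0,0,0]}' 22 30
python3 -m crank '{"travel":[[0,0,0],[0,0,0],[0,0,0]],"turn":[0,0,0]}' 17
python3 -m crank '{"travel":[[0,0,0],[0,0,0],[0,0,0],[0,0,0]],"turn":[0,0,0,0]}' 5
python3 -m crank '{"travel":[[0,0,0],[0,0,0],[0,0,0],[0,0,0]],"turn":[0,0,0,0]}' 0 100
```

```text
clock: 12.55
tcp_pos: [0.5748, -0.1806, 0.0859]
orientation: [0.0, 0.128, 0.992, -0.0]
wrist_force: [0.4, -0.6, 0.8]
finger_gap: 0.022
clock: 12.8
tcp_pos: [0.5748, -0.1805, 0.0857]
orientation: [0.0, 0.128, 0.992, 0.0]
wrist_force: [0.5, 0.4, 0.1]
finger_gap: 0.017
clock: 13.13
tcp_pos: [0.5748, -0.1803, 0.0857]
orientation: [0.0, 0.127, 0.992, 0.0]
wrist_force: [1.0, 1.8, 1.6]
finger_gap: 0.0135
clock: 13.47
tcp_pos: [0.5748, -0.1804, 0.0859]
orientation: [0.0, 0.127, 0.992, 0.0]
wrist_force: [0.4, 2.4, 2.4]
finger_gap: 0.0124
```

```bash
python3 -m crank '{"travel":[[0,0,-0.02],[0,0,-0.06],[0,0,-0.12],[0,0,-0.19],[0,0,-0.27]],"turn":[0,0,0,0,0]}'
python3 -m crank '{"travel":[[0,0,-0.08],[0,0,-0.16],[0,0,-0.22],[0,0,-0.25],[0,0,-0.26]],"turn":[0,0,0,0,0]}'
python3 -m crank '{"travel":[[0,0,0],[0,0,0],[0,0,0]],"turn":[0,0,0]}'
python3 - <<'E'
import cv2
from workcell import *
s=get_state();print(s["tcp_pos"],s["wrist_force"],s["ft_torque"])
cv2.imwrite("pics/s11.png",read_camera("scene")["image"][:,:,::-1])
E
```

```text
clock: 13.88
tcp_pos: [0.5743, -0.1806, 0.0961]
orientation: [-0.001, 0.128, 0.992, 0.0]
wrist_force: [0.1, -0.2, -3.8]
finger_gap: 0.0125
clock: 14.3
tcp_pos: [0.575, -0.1807, 0.1073]
orientation: [0.0, 0.128, 0.992, -0.0]
wrist_force: [0.4, -0.0, -4.7]
finger_gap: 0.0121
clock: 14.55
tcp_pos: [0.5746, -0.1805, 0.1067]
orientation: [-0.0, 0.128, 0.992, 0.0]
wrist_force: [0.3, 0.5, -5.0]
finger_gap: 0.012
[ 0.57459252 -0.18048434  0.10669796] [ 0.25466003  0.47449979 -5.00001645] [-0.00298039 -0.00395351 -0.00010147]
```

The full weight of about 5.2 N is carried with almost no moment, so it is balanced. I'll continue lifting.

```bash
python3 -m crank '{"travel":[[0,0,-0.04],[0,0,-0.12],[0,0,-0.22],[0,0,-0.34],[0,0,-0.46]],"turn":[0,0,0,0,0]}'
python3 -m crank '{"travel":[[0,0,-0.12],[0,0,-0.24],[0,0,-0.36],[0,0,-0.48],[0,0,-0.6]],"turn":[0,0,0,0,0]}'
python3 -m crank '{"travel":[[0,0,-0.12],[0,0,-0.24],[0,0,-0.36],[0,0,-0.48],[0,0,-0.6]],"turn":[0,0,0,0,0]}'
python3 -m crank '{"travel":[[0,0,-0.11],[0,0,-0.2],[0,0,-0.27],[0,0,-0.31],[0,0,-0.32]],"turn":[0,0,0,0,0]}'
python3 -m crank '{"travel":[[0,0,0],[0,0,0],[0,0,0],[0,0,0],[0,0,0]],"turn":[0,0,0,0,0]}'
python3 -m crank '{"travel":[[0,0,0],[0,0,0],[0,0,0],[0,0,0],[0,0,0]],"turn":[0,0,0,0,0]}'
python3 - <<'E'
import cv2,numpy as np
from workcell import *
s=get_state();print(s["tcp_pos"],s["wrist_force"],s["ft_torque"],abs(s["qvel"]).max())
a=read_camera("scene")["image"][:,:,::-1];b=read_camera("top")["image"][:,:,::-1]
cv2.imwrite("pics/s12.png",a);cv2.imwrite("pics/c12.png",np.hstack([cv2.resize(a[160:400,300:540],None,fx=2,fy=2,interpolation=cv2.INTER_CUBIC),b[140:380,200:500].repeat(2,0)[:480,::][:, :300]]) )
o=np.hstack([cv2.resize(a[160:360,200:510],None,fx=2,fy=2,interpolation=cv2.INTER_CUBIC)]);cv2.imwrite("pics/c12.png",o)
E
```

```text
clock: 15.02
tcp_pos: [0.5749, -0.1806, 0.126]
orientation: [0.0, 0.128, 0.992, -0.0]
wrist_force: [0.5, -0.1, -5.0]
finger_gap: 0.0124
clock: 15.43
tcp_pos: [0.5747, -0.1806, 0.1498]
orientation: [0.0, 0.128, 0.992, 0.0]
wrist_force: [0.3, 0.5, -4.6]
finger_gap: 0.0125
clock: 15.85
tcp_pos: [0.5747, -0.1806, 0.1738]
orientation: [0.0, 0.128, 0.992, 0.0]
wrist_force: [-0.9, 0.0, -4.9]
finger_gap: 0.0124
clock: 16.27
tcp_pos: [0.5749, -0.1806, 0.1864]
orientation: [0.0, 0.128, 0.992, -0.0]
wrist_force: [0.2, 0.6, -6.0]
finger_gap: 0.0128
clock: 16.68
tcp_pos: [0.5747, -0.1805, 0.1859]
orientation: [-0.0, 0.128, 0.992, 0.0]
wrist_force: [0.6, 0.3, -5.5]
finger_gap: 0.0125
clock: 17.1
tcp_pos: [0.5747, -0.1806, 0.1861]
orientation: [0.0, 0.128, 0.992, 0.0]
wrist_force: [0.1, 0.5, -4.7]
finger_gap: 0.0122
[ 0.57474416 -0.18056946  0.18611007] [ 0.14790768  0.49787172 -4.67147041] [0.05982893 0.04519404 0.00888036] 0.00794611319658422
```

View pics/c12.png

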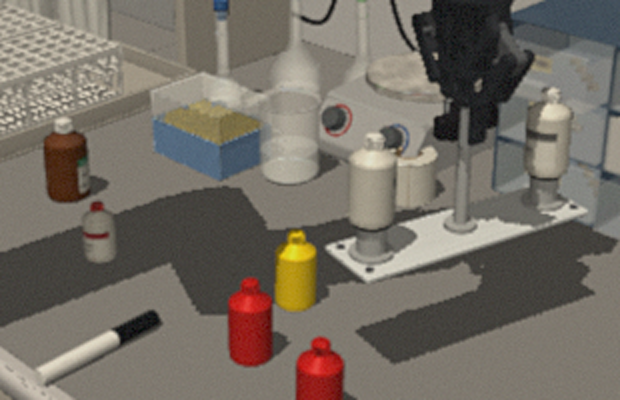

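The carrier is up with both bottles on their posts, at (372,190) and (548,145), and the other bottles are untouched. A quick level check from the plate corners, then hand in.

```bash
python3 - <<'E'
from h import *
c=np.array([.5755,-.181]);y=np.array([np.cos(np.radians(165.3)),np.sin(np.radians(165.3))]);x=np.array([-y[1],y[0]])*-1
for sx,sy,m in((-1,1,"near"),(-1,-1,"right"),(1,1,"left")):
    P=c+sx*.032*x+sy*.115*y; print(m,proj("scene",np.r_[P,.108]))
print("seen near 381,299 right 493.5,265 left 364,282.5")
from workcell import *
hand_in()
s=get_state();print(s["clock"],s["tcp_pos"],s["wrist_force"])
E
```

```text
near [382.74961693 299.57210438]
right [493.98492125 265.13371237]
left [361.51526967 282.71769666]
seen near 381,299 right 493.5,265 left 364,282.5
the job is handed in; nothing more can be done
the job is handed in; nothing more can be done
```

The job is done and handed in at about 17 s of the 48 s allowed. I put the loose middle-sized white bottle on the empty post and let go of it. Then I gripped the carrier by its handle at 100 N and lifted it to about 10 cm, where the arm still holds it.

**Last checks before handing in:**
- **Bottle on its post:** it stood upright and centred to within about 2 mm. The spacing between the two caps measured 178.5 mm against a nominal 180 mm.
- **Carrier held up:** it was steady and balanced, with the measured load at 4.7–5.5 N and almost no moment. In height, the three plate corners I could see were within 1 px of where a level plate at that height should appear. Sideways they differed by up to 2.5 px, which I put down to reading the pixels by eye.
- **Bottles:** in the last picture both were on their posts. The brown, small white, yellow and red bottles looked untouched.

**Not checked:**
- **After hand-in:** I got no reading afterwards, because the interface closed at once.
- **Wrist forces:** I only saw these at the end of each move. The highest was about 5 N of push when the bottle touched the post.

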